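Close the plum tray for the fridge

ROBOT

A 6-joint arm with a two-finger parallel gripper is mounted at the origin on the work surface. World frame = base frame: x ahead of the robot, y to its left, z up, the work surface at z = 0. Lengths are in mm, angles in rad, forces in N, time in s.
With the tool pointing down it reaches from about 300 to 950 mm from the base axis. Payload 3.1 kg.
Tool frame: the origin (TCP) lies midway between the tips of the shut fingers; the grasp point (between the pads) lies 19 mm behind it (tcp_to_grasp is the distance from the TCP to the grasp point, in mm); z points along the fingers, y is the line along which they close (so a half turn about z gives the same grasp; the last joint's range is limited). The gripper opens to 85 mm and grips with 20 to 120 N. Pads are 22 mm wide; open, the fingers measure 114 mm over their backs; the gripper's body (76 mm by 85 mm) begins 54 mm behind the grasp point. The pads swing forward as they close: fully open they stand 13 mm farther back than shut.
Start: joints at [1.093, 0.308, 1.634, -0, 1.2, -0.07], TCP at [247.895, 573.742, 199.172] pointing down, gripper open.
Joint ranges: [-3.06, 3.06], [-0.79, 1.96], [0.05, 2.63], [-1.19, 4.34], [0.05, 2.64], [-2.94, 2.94]. Speed limits (rad/s): [2.79, 2.79, 3.14, 3.14, 3.14, 3.14].

INTERFACE

Orientations are given as a unit quaternion [w, x, y, z].
In Python, from workcell import get_state, read_camera, finish_job, tcp_to_grasp gives the robot as it stands. The module is installed in compiled form; this text tells all that it offers.
- The arm moves only by the shell command python3 -m crank 'ROWS'. ROWS is text: rows parted by semicolons, each of 7 numbers parted by spaces: the shift along the tool's x, y, z each as a share of 0.025 m, from -1 to 1, then the turn, a rotation vector about the tool's x, y, z each as a share of 90 degrees, from -1 to 1, then the closure, from 0 (fully open) to 1 (shut). A call has 1 to 8 rows; each row shifts and turns the commanded pose from where the row before left it, along the tool's axes as they then stand; what a row does not reach is not made up. A row lasts 1/8 s, in which the tool goes at most 62.5 mm and 10.7 degrees, less where a joint would pass 70% of its speed; a pose out of reach is approached as far as the arm can. A call with a number of a shift or a turn outside -1 to 1 is refused whole. A call with a gripper value outside its range is refused whole. The fingers move at their own pace and stop on an object; the grip force is fixed at half the most. Time passes only in rows, so rows that do not move let the fingers close. It gives the time, the measured TCP pose, the force, the opening and the grip force at its end, in the units of the state.
- get_state(): the state, without advancing time (a new reading comes with each control period).
- read_camera(name): name is "scene" or "side" or "wrist"; returns a dict with "color" (480x640x3 uint8, blue, green, red), "fx", "fy", "cx", "cy" (pixels), "rvec" (rotation vector, rad) and "tvec" (3), from world to camera coordinates, as OpenCV has them. Camera axes: x right, y down, z forward; pixel columns grow to the right and rows downward; lengths in mm; the calibration is good to about 2 mm. A picture is of the moment at which its call begins. There is no depth.
- finish_job(): hands the job in; it is judged then, once.
The state is a dict: "time_s": time; "q": joint angles; "qvel": joint speeds; "joint_efforts": joint torques, N m; "position": TCP position; "ee_rot": TCP orientation; "force": force on the tool from outside, world axes, zero at the start; "moment": the same for the moment, N m; "width": finger opening in mm; "grasp_force": force on a finger pad.
Only numpy, scipy, OpenCV 4.12 (cv2) and the standard library are available. Lean on these libraries where they do the work, as an engineer would, in place of code of your own. Each camera call takes 0.05 s, during which the arm holds its last target. There are 200 camera calls.

TASK

Two fridge trays with sliding covers stand open on the camper's counter, one with dark plums and one with lemons. Slide the cover of the plum tray fully shut over the plums and let go of it. Leave the lemon tray's cover as it is and the juice bottle standing where it is.

Things in the scene. Friction and masses are not known exactly. Their poses are not given: they have to be found in the camera images.
- plum_cover (a joint): Sliding cover of the plum tray: 0 = shut over the plums, at its stop; grows (m) as it opens, to 0.11. Slides level, stays where left, about 3 N moves it. A grey plate 126 (along slide) x 116 x 5 mm, top face 65 mm above the counter. White tray, 260 x 130 x 72 mm, fixed to the counter: half is the open fruit compartment, half a blue block where the cover parks; 2 mm lips on the long sides only.
- plum_grip (a point): Centre of the top of the black grip rib in the middle of the plum cover, moving with it, 93 mm above the counter. Rib: 12 mm thick along the slide, 50 mm wide, 28 mm high above the flat cover; free room for fingers on both sides. x axis: the slide, pointing the way the cover CLOSES (within 25 degrees of straight away from the robot); y along the rib's width; z up.
- lemon_grip (a point): The same point, with the same axes, on the cover of the other, identical tray, which holds yellow lemons and also stands partly open. The trays stand side by side; which is left and which right varies. This cover must not be moved.
- juice_bottle: Loose bottle of orange juice with a white cap, 68 mm in diameter and 200 mm tall, standing upright on the counter to the left of the trays. Origin: centre of its underside. It must be left alone.

How it is judged:
By the outcome, as a careful person would: the job done as asked, in the order asked, and still so for the second after the job is handed in, with the robot touching nothing.
It also fails if it takes over 29 s, if anything falls off the work surface, if the arm or the gripper's body presses on something with over 40 N, if the wrist force passes 120 N, or if a joint passes its speed limit or range.

## Working session

There is one attempt and no reset: what is moved stays moved. The work goes in short steps, Python scripts to look and compute and a shell command to move; the robot and the scene stay as the last step left them, time stands still between calls to the robot, and variables do not carry over. Pictures are saved under pics/ and viewed, at most 10 in all, crops included, and the job is handed in when it is done.

```bash
mkdir -p pics
cat > h.py <<'E'
import numpy as np, cv2
from workcell import *
def ray(c,u,v,z):
    R=cv2.Rodrigues(np.array(c["rvec"],float))[0];t=np.array(c["tvec"],float).ravel()
    o=-R.T@t; d=R.T@np.array([(u-c["cx"])/c["fx"],(v-c["cy"])/c["fy"],1])
    return o+d*(z-o[2])/d[2]
def proj(c,p):
    K=np.array([[c["fx"],0,c["cx"]],[0,c["fy"],c["cy"]],[0,0,1.]])
    return cv2.projectPoints(np.array([p],float),np.array(c["rvec"],float),np.array(c["tvec"],float),K,None)[0].ravel()
E
python3 - <<'E'
from h import *
for n in("scene","side"):
    c=read_camera(n);cv2.imwrite(f"pics/{n}0.png",c["color"])
print(get_state())
E
```

```text
{'time_s': 0.1, 'q': array([ 1.09329002e+00,  3.08951602e-01,  1.63507953e+00, -1.52836107e-06,
        1.19968207e+00, -6.97091791e-02]), 'qvel': array([-0.0010122 , -0.001162  , -0.00353534, -0.00130555,  0.00075947,
        0.00021412]), 'joint_efforts': array([-7.34710211e-04, -4.16409731e+01, -2.77640873e+01, -8.69293740e-05,
        4.09886678e-03, -2.91821914e-05]), 'position': array([247.5202354 , 573.0039307 , 198.03135429]), 'ee_rot': array([-2.85807928e-04,  2.02488279e-01,  9.79284112e-01, -1.02102712e-03]), 'force': array([ 0.63736647,  0.20308754, -0.49467549]), 'moment': array([ 0.01233298, -0.00941117, -0.05945706]), 'grasp_force': 0.0, 'width': 85.44013301923167}
```

View pics/scene0.png

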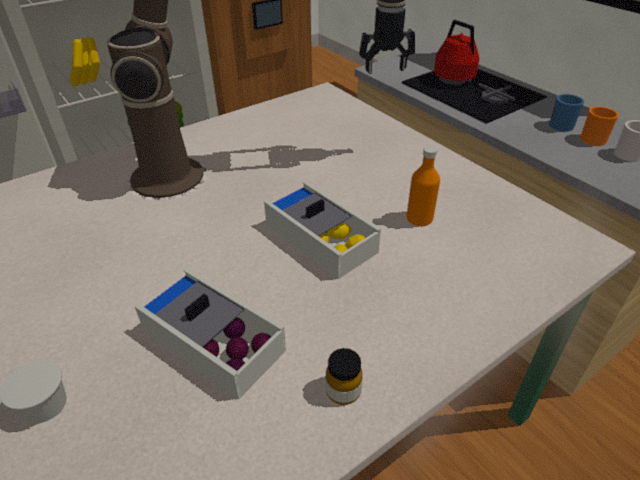

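View pics/side0.png

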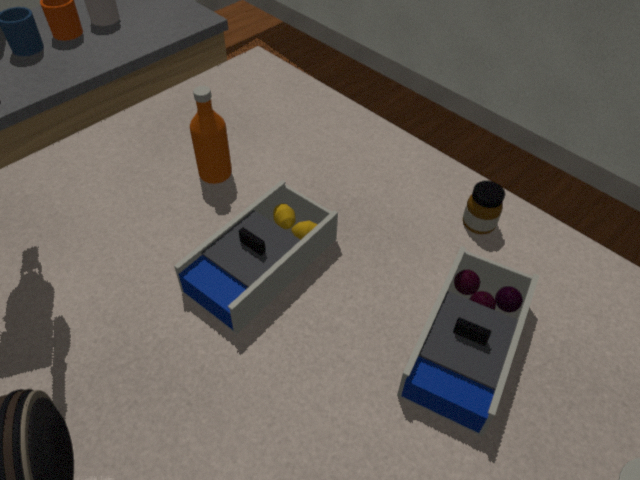

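Scene picture: the plum rib is at about (197,307) and the lemon rib at (315,209). Side picture: the plum rib is at about (472,331) and the lemon rib at (252,241). The bottle stands left of the lemon tray. The plum tray is on the right, and its cover is open toward the robot.

Run:
```python
from h import *
cs={n:read_camera(n) for n in("scene","side")}
def blob(c,u,v,r=26):
    g=c["color"].max(2); m=np.zeros_like(g); s=np.s_[v-r:v+r,u-r:u+r]; m[s]=(g[s]<38)
    n,l,st,ce=cv2.connectedComponentsWithStats(m,connectivity=4)
    i=1+np.argmax(st[1:,4]); return ce[i],st[i]
def P(c): 
    K=np.array([[c["fx"],0,c["cx"]],[0,c["fy"],c["cy"]],[0,0,1.]]);return K@np.c_[cv2.Rodrigues(np.array(c["rvec"],float))[0],np.array(c["tvec"],float).ravel()]
for nm,a,b in(("plum",(197,307),(472,331)),("lemon",(315,209),(252,241))):
    A,sa=blob(cs["scene"],*a);B,sb=blob(cs["side"],*b)
    X=cv2.triangulatePoints(P(cs["scene"]),P(cs["side"]),A.reshape(2,1),B.reshape(2,1)).ravel();X=X[:3]/X[3]
    print(nm,A,sa,B,sb,X, ray(cs["scene"],*A,79),ray(cs["side"],*B,79))
for n,pts in(("side",[(464,255),(532,276),(405,380),(492,411)]),("scene",[(138,314),(187,277),(284,330),(237,378)])):
    print(n,[ray(cs[n],*p,72).round(0)[:2] for p in pts])
for p in((456,320),(490,332)): print("rib end",ray(cs["side"],*p,93).round())
print("bottle",ray(cs["side"],214,178,0), ray(cs["scene"],421,220,0))
```

```text
plum [196.62537764 307.21148036] [185 295  24  26 331] [471.9962963  334.51358025] [453 318  38  36 810] [ 564.60621694 -169.25538195   76.78705542] [ 566.33442802 -167.90248533   79.        ] [ 562.85070496 -171.15073969   79.        ]
lemon [314.46464646 208.73737374] [305 200  19  18 198] [252.20582524 243.71650485] [239 228  28  34 515] [450.3790279  184.1044443   77.43322089] [450.80713922 185.58808966  79.        ] [449.03187994 180.93210263  79.        ]
side [array([683., -75.]), array([ 725., -176.]), array([ 442., -146.]), array([ 489., -255.])]
scene [array([ 510., -261.]), array([ 474., -146.]), array([704., -64.]), array([ 742., -181.])]
rib end [ 557. -144.   93.]
rib end [ 575. -190.   93.]
bottle [546.51290423 421.94291893   0.        ] [563.12768574 432.6517471    0.        ]
```

```bash
R="" ; python3 -m crank '-1 -0.95 0 0 0 0 0;-1 -0.95 0 0 0 0 0;-1 -0.95 0 0 0 0 0;-1 -0.95 0 0 0 0 0;-1 -0.95 0 0 0 0 0;-1 -0.95 0 0 0 0 0;-1 -0.95 0 0 0 0 0;-1 -0.95 0 0 0 0 0'
```

```text
time_s: 1.2
position: [356.4, 318.9, 199.1]
ee_rot: [0.0, 0.202, 0.979, -0.0]
force: [0.2, -0.1, -0.7]
width: 85.4
grasp_force: 0.0
```

```bash
python3 -m crank '-1 -0.95 0 0 0 0 0;-1 -0.95 0 0 0 0 0;-1 -0.95 0 0 0 0 0;-1 -0.95 0 0 0 0 0;-1 -0.95 0 0 0 0 0;-1 -0.95 0 0 0 0 0;-1 -0.95 0 0 0 0 0;-1 -0.95 0 0 0 0 0'; python3 -m crank '-1 -0.95 0 0 0 0 0;-1 -0.95 0 0 0 0 0;-1 -0.95 0 0 0 0 0;-1 -0.95 0 0 0 0 0;-1 -0.95 0 0 0 0 0;-1 -0.95 0 0 0 0 0;-1 -0.95 0 0 0 0 0'; python3 -m crank '0 0 0 0 0 0.105 0;0 0 0 0 0 0.105 0;0 0 0 0 0 0.105 0;0 0 0 0 0 0.105 0;0 0 0 0 0 0.105 0;0 0 0 0 0 0 0;0 0 0 0 0 0 0'
python3 - <<'E'
from h import *
c=read_camera("wrist");cv2.imwrite("pics/w1.png",c["color"]);print(get_state()["position"],proj(c,(565,-169,93)))
E
```

```text
time_s: 2.2
position: [464.6, 65.2, 199.1]
ee_rot: [0.0, 0.203, 0.979, 0.0]
force: [0.1, -0.4, -1.3]
width: 85.6
grasp_force: 0.0
time_s: 3.08
position: [559.3, -156.8, 198.9]
ee_rot: [-0.0, 0.203, 0.979, 0.0]
force: [0.1, 0.0, 0.6]
width: 85.2
grasp_force: 0.0
time_s: 3.95
position: [559.0, -155.7, 199.0]
ee_rot: [-0.0, 0.577, 0.817, -0.0]
force: [-0.3, -0.3, -0.1]
width: 85.4
grasp_force: 0.0
[ 559.02393642 -155.72180212  199.06231808] [319.64323887 248.49762687]
```

View pics/w1.png

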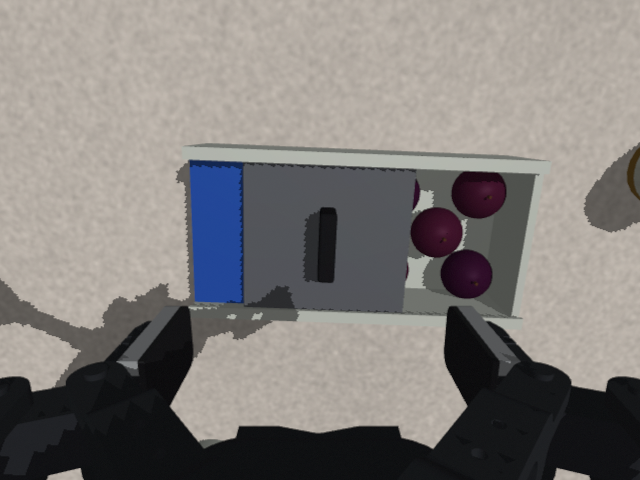

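Wrist picture: the rib top runs from about (329,209) to (325,282). The top wall runs from (187,150) to (545,163). The cover spans columns 243–410, with plums to its right.

Run:
```python
from h import *
c=read_camera("wrist");s=get_state()
from scipy.spatial.transform import Rotation as Ro
R=Ro.from_quat(np.array(s["ee_rot"])[[1,2,3,0]]).as_matrix()
a,b=ray(c,330,209,93),ray(c,326,282,93);print("rib",a,b,(a+b)/2,np.linalg.norm(a-b))
g=(a+b)/2;g[2]=69
w=ray(c,545,160,72)-ray(c,187,146,72);print("wall",np.degrees(np.arctan2(w[1],w[0])),np.linalg.norm(w))
v=a-b;print("rib ang",np.degrees(np.arctan2(-v[0],v[1])))
print("cover L",ray(c,243,235,65),"R",ray(c,409,235,65),"trayL",ray(c,190,235,72),"trayR",ray(c,527,240,72))
print("tool y",R[:,1],np.degrees(np.arctan2(R[1,1],R[0,1])),"delta tool",R.T@(g-s["position"]))
```

```text
rib [ 562.35789016 -140.63328591   93.        ] [ 577.49776954 -190.6904675    93.        ] [ 569.92782985 -165.6618767    93.        ] 52.2966287319333
wall 17.31105371658068 251.07013982878405
rib ang 16.828030259368013
cover L [ 509.85546019 -185.76445096   65.        ] R [ 627.74547968 -144.03827185   65.        ] trayL [ 473.71196963 -196.70734479   72.        ] trayR [ 709.37781219 -117.33374718   72.        ]
tool y [ 9.42837575e-01  3.33252600e-01 -1.09359418e-04] 19.46631454909486 delta tool [-13.0031415    6.96460473 130.10248213]
```

```bash
python3 -m crank '-0.52 0.28 0 0 0 0.025 0;0 0 1 0 0 0 0;0 0 1 0 0 0 0;0 0 1 0 0 0 0;0 0 0.9 0 0 0 0;0 0 0.7 0 0 0 0;0 0 0.55 0 0 0 0;0 0 0 0 0 0 0' && python3 -m crank '0 0 0 0 0 0 0.5;0 0 0 0 0 0 0.8;0 0 0 0 0 0 1;0 0 0 0 0 0 1;0 0 0 0 0 0 1;0 0 0 0 0 0 1'
python3 - <<'E'
from h import *
c=read_camera("side");cv2.imwrite("pics/s1.png",c["color"][180:460,300:640])
E
```

```text
time_s: 5.05
position: [569.3, -165.5, 69.2]
ee_rot: [-0.001, 0.594, 0.804, -0.0]
force: [-0.4, 1.0, 0.9]
width: 85.5
grasp_force: 0.0
time_s: 5.8
position: [570.0, -165.7, 70.4]
ee_rot: [-0.0, 0.594, 0.805, -0.0]
force: [-0.2, -0.2, -0.7]
width: 0.1
grasp_force: 0.0
```

View pics/s1.png

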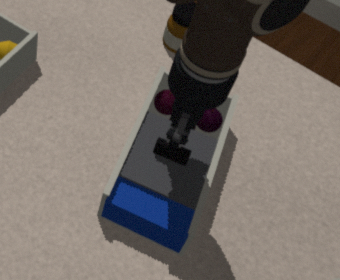

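The fingers shut on nothing: in the crop, the rib at about (172,150) sits robot-ward of the fingers. I'll take a wrist look to see why.

Run:
```python
from h import *
c=read_camera("wrist");cv2.imwrite("pics/w2.png",c["color"])
print(proj(c,get_state()["position"]))
```

```text
[317.86011764 282.51322693]
```

View pics/w2.png

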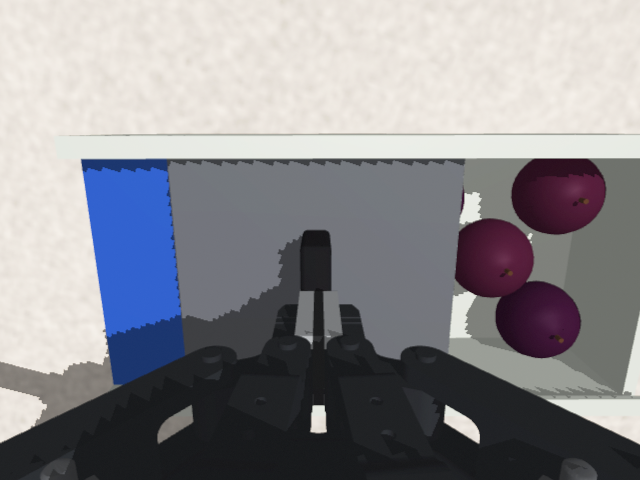

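Run:
```python
from h import *
c=read_camera("wrist");s=get_state();print(s["position"],s["width"],s["grasp_force"],s["time_s"])
R=cv2.Rodrigues(np.array(c["rvec"],float))[0];print("cam",-R.T@np.ravel(c["tvec"]),"fwd",R[2])
for p in[(562.4,-140.6),(577.5,-190.7)]:
  for z in(93,65):print(p,z,proj(c,(*p,z)).round())
print("TCP",proj(c,s["position"]),"grasp",proj(c,s["position"]+[0,0,19]))
print("coverL",ray(c,175,235,65),"R",ray(c,460,235,65),"rib end edge z93",ray(c,316,249,93),ray(c,316,231,93),"z65",ray(c,316,231,65),ray(c,316,290,65),ray(c,316,290,93))
```

```text
[ 570.0026069 -165.679521    70.392117 ] 0.23473166887687308 0.0 5.95
cam [ 550.77853656 -103.69121116  244.63347654] fwd [ 0.07747198 -0.24763994 -0.96574974]
(562.4, -140.6) 93 [318. 237.]
(562.4, -140.6) 65 [318. 221.]
(577.5, -190.7) 93 [317. 363.]
(577.5, -190.7) 65 [317. 331.]
TCP [317.92284579 282.51251977] grasp [317.95056809 299.35811488]
coverL [ 504.14477073 -164.90050929   65.        ] R [ 623.68011105 -128.05020286   65.        ] rib end edge z93 [ 562.8989206  -145.13054635   93.        ] [ 560.86856563 -138.51985051   93.        ] z65 [ 562.73174796 -144.95116056   65.        ] [ 570.82802401 -171.31207739   65.        ] [ 567.70285125 -160.77181346   93.        ]
```

Run:
```python
from h import *
a=read_camera("wrist")["color"][220:360,240:400];b=read_camera("side")["color"][270:360,420:520]
f=lambda x:cv2.convertScaleAbs(cv2.resize(x,(400,400),interpolation=cv2.INTER_CUBIC),alpha=2,beta=20)
cv2.imwrite("pics/z.png",np.hstack([f(a),f(b)]))
```

```text
(no output)
```

View pics/z.png

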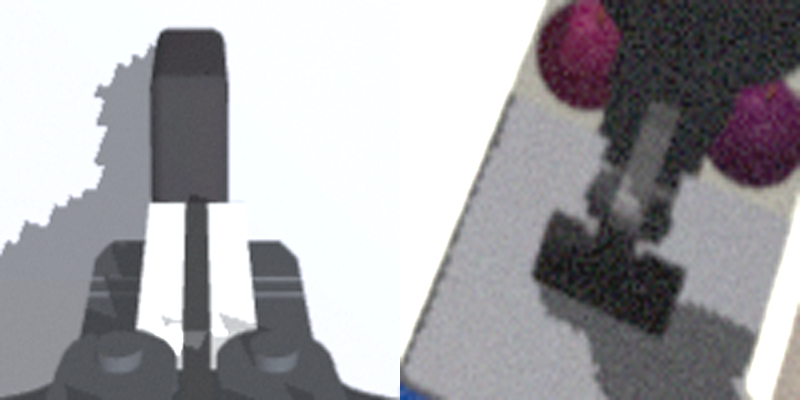

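Run:
```python
from h import *
c=read_camera("side");w=read_camera("wrist");print(tcp_to_grasp)
for z in(65,70,80,93,100):print(z,"side",proj(c,(570,-165.7,z)).round(1),"wrist front edge of pads",proj(w,(566.7,-155.2,z)).round(1))
for z in(93,65):print("rib ends side",z,proj(c,(562.4,-140.6,z)).round(),proj(c,(577.5,-190.7,z)).round())
```

```text
18.700000000000003
65 side [469.6 334.2] wrist front edge of pads [317.7 255. ]
70 side [470.3 332.4] wrist front edge of pads [317.7 258.3]
80 side [471.8 328.8] wrist front edge of pads [317.7 265.5]
93 side [473.8 324. ] wrist front edge of pads [317.8 276.1]
100 side [474.9 321.3] wrist front edge of pads [317.8 282.6]
rib ends side 93 [456. 317.] [492. 332.]
rib ends side 65 [453. 327.] [487. 342.]
```

Both views put the shut fingertips at about the height of the rib's top (side pixel row 324, wrist row 290), not around the rib. A small shift forward will show whether the cover follows.

```bash
python3 -m crank '0 0.5 0 0 0 0 1;0 0.5 0 0 0 0 1;0 0.5 0 0 0 0 1;0 0 0 0 0 0 1'
python3 - <<'E'
from h import *
c=read_camera("wrist");cv2.imwrite("pics/w3.png",c["color"]);print(get_state()["position"])
E
```

```text
time_s: 6.65
position: [607.3, -154.2, 70.6]
ee_rot: [0.0, 0.593, 0.805, 0.0]
force: [0.2, 0.4, -0.4]
width: -0.1
grasp_force: 0.0
[ 606.38849319 -154.31047229   70.28621615]
```

View pics/w3.png

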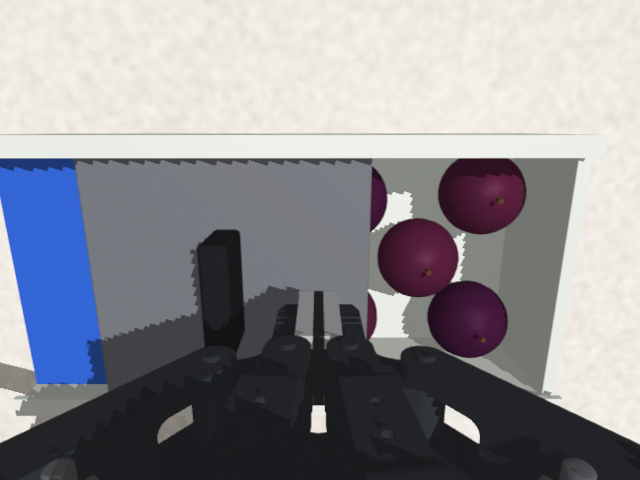

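The cover did not move: the rib stays at (220,240–340) while the shut fingers, ending at row 290, passed above it without force. So the real fingertips sit at least 23 mm higher than the reported TCP. I'll go back behind the rib over its top, lower by 22 mm while watching the force, and push it.

```bash
python3 -m crank '0 -0.7 0 0 0 0 1;0 -0.7 0 0 0 0 1;0 -0.7 0 0 0 0 1;0 -0.7 0 0 0 0 1;0 0 0 0 0 0 1' && python3 -m crank '0 0 0.3 0 0 0 1;0 0 0.3 0 0 0 1;0 0 0.28 0 0 0 1;0 0 0 0 0 0 1'
python3 - <<'E'
from h import *
c=read_camera("wrist");cv2.imwrite("pics/w4.png",c["color"])
E
```

```text
time_s: 7.32
position: [537.1, -175.7, 70.4]
ee_rot: [-0.0, 0.595, 0.804, -0.0]
force: [0.5, -0.3, -0.6]
width: 0.1
grasp_force: 0.0
time_s: 7.82
position: [538.3, -174.7, 47.2]
ee_rot: [-0.001, 0.594, 0.805, -0.0]
force: [0.0, 0.5, -0.2]
width: 0.3
grasp_force: 0.0
```

View pics/w4.png

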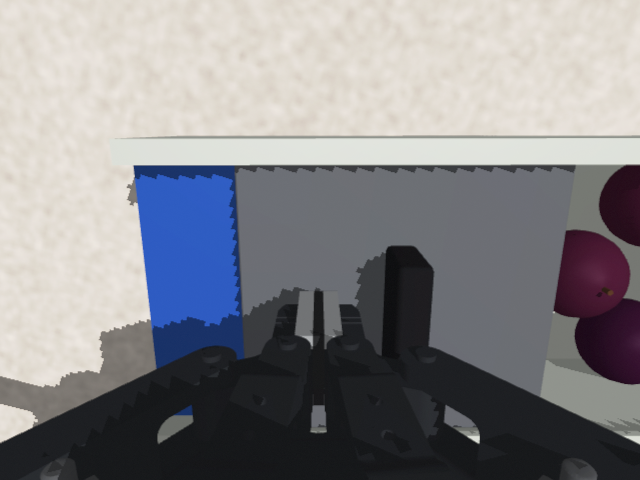

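The shut fingers (tips at 318,290) are behind the rib (385–430), above the cover and free of contact. I'll go a little lower in small steps, then push.

```bash
for i in 1; do python3 -m crank '0 0 0.1 0 0 0 1;0 0 0.1 0 0 0 1'; python3 -m crank '0 0.4 0 0 0 0 1;0 0.4 0 0 0 0 1;0 0.4 0 0 0 0 1;0 0.4 0 0 0 0 1;0 0 0 0 0 0 1'; done
python3 - <<'E'
from h import *
c=read_camera("wrist");g=c["color"];s=get_state()
print(s["position"],s["force"])
b=(g[:,:,0]>150)&(g[:,:,2]<90)
r=b[230];print("blue right edge",np.where(r)[0].max() if r.any() else None, ray(c,np.where(r)[0].max(),230,65) if r.any() else "")
E
```

```text
time_s: 8.12
position: [539.3, -175.4, 43.5]
ee_rot: [0.0, 0.594, 0.805, 0.0]
force: [0.5, -0.3, -0.3]
width: 0.3
grasp_force: 0.0
time_s: 8.75
position: [578.9, -163.1, 43.5]
ee_rot: [0.001, 0.594, 0.805, 0.001]
force: [-0.4, -0.7, -0.6]
width: 0.2
grasp_force: 0.0
[ 578.64759259 -163.25652546   43.64236794] [-0.27065608 -0.50826021 -0.51646239]
blue right edge 202 [ 529.13735079 -148.31074218   65.        ]
```

The cover's near edge moved about 28 mm, so the push works. By tray geometry about 58 mm remain.

```bash
python3 -m crank '0 0.4 0 0 0 0 1;0 0.4 0 0 0 0 1;0 0.4 0 0 0 0 1;0 0.4 0 0 0 0 1;0 0.3 0 0 0 0 1;0 0 0 0 0 0 1'
python3 - <<'E'
from h import *
c=read_camera("wrist");g=c["color"]
r=((g[:,:,0]>150)&(g[:,:,2]<90))[230];p=ray(c,np.where(r)[0].max(),230,65);print(p,p@[.955,.297,0])
E
python3 -m crank '0 0.1 0 0 0 0 1;0 0.1 0 0 0 0 1;0 0 0 0 0 0 1'; python3 -m crank '0 0.1 0 0 0 0 1;0 0.1 0 0 0 0 1;0 0 0 0 0 0 1'
```

```text
time_s: 9.55
position: [624.1, -149.1, 43.5]
ee_rot: [0.001, 0.594, 0.805, 0.001]
force: [0.7, 0.3, 0.6]
width: 0.0
grasp_force: 0.0
[ 573.35500476 -134.6392399    65.        ] 507.5661752944685
time_s: 9.98
position: [627.4, -148.1, 43.5]
ee_rot: [0.0, 0.594, 0.805, -0.0]
force: [-1.6, -0.9, 2.1]
width: -0.1
grasp_force: 1.0
time_s: 10.35
position: [632.6, -146.5, 43.5]
ee_rot: [0.0, 0.594, 0.805, 0.0]
force: [-0.6, -1.1, 0.9]
width: 0.1
grasp_force: 0.9
```

Still sliding with low force, so I'll continue in small steps until the stop.

```bash
python3 -m crank '0 0.1 0 0 0 0 1;0 0.1 0 0 0 0 1;0 0 0 0 0 0 1'; python3 -m crank '0 0.08 0 0 0 0 1;0 0.08 0 0 0 0 1;0 0 0 0 0 0 1'
python3 - <<'E'
from h import *
c=read_camera("wrist");g=c["color"]
r=((g[:,:,0]>150)&(g[:,:,2]<90))[230];p=ray(c,np.where(r)[0].max(),230,65);print(p,p@[.955,.297,0])
E
```

```text
time_s: 10.72
position: [634.1, -145.9, 43.4]
ee_rot: [-0.002, 0.594, 0.805, -0.002]
force: [-9.2, -3.0, 5.6]
width: -0.4
grasp_force: 4.8
time_s: 11.1
position: [633.9, -145.9, 43.5]
ee_rot: [-0.005, 0.593, 0.805, -0.005]
force: [-16.8, -6.5, 12.1]
width: -0.0
grasp_force: 9.2
[ 583.70956582 -131.58790271   65.        ] 518.3610282586003
```

The stop is reached: the tool halted, the force rose to about 18 N, and the edge is where the geometry put it. I'll back off, lift and check.

```bash
python3 -m crank '0 -0.4 0 0 0 0 1;0 -0.4 0 0 0 0 1;0 0 -0.8 0 0 0 1;0 0 -1 0 0 0 1;0 0 -1 0 0 0 1;0 0 -1 0 0 0 1;0 0 -1 0 0 0 1;0 0 0 0 0 0 1'; python3 -m crank '0 -1 -0.5 0 0 0 1;0 -1 -0.5 0 0 0 1;0 -1 0 0 0 0 1;0 0 0 0 0 0 1'
python3 - <<'E'
from h import *
a=read_camera("side");c=read_camera("scene")
cv2.imwrite("pics/end.png",np.hstack([a["color"][80:460,160:560],c["color"][100:480,80:480]]))
E
```

```text
time_s: 12.15
position: [625.0, -150.3, 167.9]
ee_rot: [0.004, 0.594, 0.805, 0.002]
force: [0.3, 0.2, -0.5]
width: 0.1
grasp_force: 0.0
time_s: 12.65
position: [548.5, -171.8, 187.8]
ee_rot: [-0.001, 0.594, 0.804, -0.0]
force: [-0.3, 0.2, -0.9]
width: 0.2
grasp_force: 0.0
```

View pics/end.png

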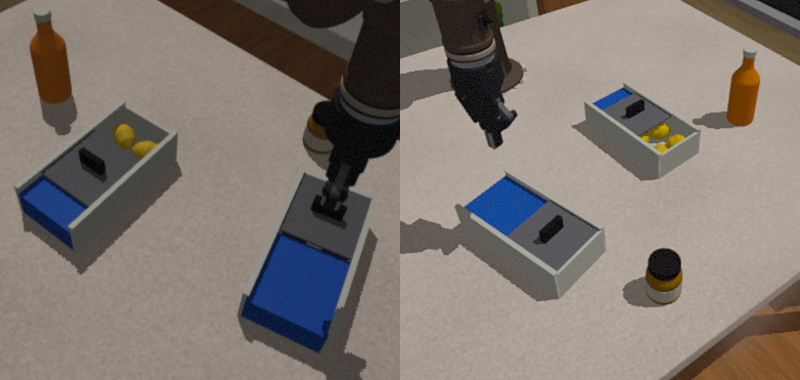

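The plum cover is fully over the plums, with its rib at about (550,230) and no gap at the far wall. The lemon cover and the bottle are unchanged, and the arm is clear.

```bash
python3 -c "from workcell import *;print(finish_job())"
```

```text
the job is handed in; nothing more can be done
None
```

The plum tray's cover is pushed shut against its stop and released, the lemon cover and juice bottle were left untouched, and the job was handed in at about 13 s; no verdict came back.

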